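# Seat the antenna plate in its spring-clip bracket

## Task

Take the antenna plate by its black block, feel its two ears into the slots of the bracket on top of the control box, and press it down past the spring clips until it sits flat and fully home, then let go. Do not force it: never lean on the plate or bracket with more than about 30 N. Leave the microphone, the loose connector and the loose jewel where they are.

Things in the scene. Friction and masses are not known exactly. Their poses are not given: they have to be found in the camera images.
- plate_center (a point): Antenna plate, loose, flat on the desk, about 0.18 kg: steel, 36 (x) x 70 (y) x 5 mm thick, an ear at each y end. In its middle stands a black block to grip, 14 (x) x 34 (y) mm, top 39 mm above the underside; brass stubs 11 mm wide, 8 mm tall at y = +-27 mm. Point: on the centre line, 19.5 mm above the underside (half-way up); z up. Same turned end for end.
- ear (a point): Centre of the plate's +y ear, 41.5 mm from the plate's centre, at mid-thickness. Each ear is 14 mm wide (x), 5 mm thick, level with the plate, and reaches 48 mm from the centre (96 mm overall).
- dock (a point): Front stop of the bracket's adjusting slots, fixed to the control box, level with the surface (80 mm above the desk) where the seated plate's underside rests. y is parallel to the line through both ear slots, z up, x away from the switch panel. The bracket's real centre is bolted somewhere 4 to 30 mm from here along +x, unmeasured; exact in y and z. Pushes under 40 N do not shift it.
- slot_mouth (a point): Height and y of the +y ear slot's mouth: 44.5 mm from the dock along y, 26 mm above the seat; the mouth is 4 to 30 mm from here along +x. Bracket: a steel post at each y end, 37.5 to 51.5 mm from its centre in y, 24.5 mm each way in x, flat tops, each with a vertical slot 16.4 mm wide (x), square-edged, open at the top and in y.
- clip_crest (a point): Height of the clips' crests in the +y slot, 10.5 mm above the seat (bracket 4 to 30 mm along +x). In each slot two brass leaf clips face each other along x, each bulging about 3 mm into it. Pressed down with 6 to 20 N in all, the ears spread them and drop beneath them to the seat. Over 40 N between plate and bracket counts as forced.
- box: Control box, fixed, 220 mm wide (y): flat deck 75 mm high from x = -10 to +110 mm carrying the bracket; in front a panel sloping down to 30 mm at x = -100 mm, with chrome toggle switches and two amber jewels (to 25 mm proud). Origin on the desk; dock 30 mm along +x, 80 mm up. Axes as the dock's.
- mic: Blue bakelite desk microphone, bystander, base 84 mm in diameter, 120 mm tall, origin at the centre of its underside. The plate lies on one side of the box and the microphone on the other.
- connector: Loose brass antenna connector, bystander, 32 mm in diameter, 36 mm tall, standing on the desk, origin at the centre of its underside.
- jewel: Loose amber glass jewel, bystander, 26 mm in diameter, 20 mm tall, on the desk, origin at the centre of its underside.
Mind the look-alikes: they are no part of the job. Of the things that look like the part that bears plate_center, take the one that is nearest to the robot's base at the start.

How it is judged:
By the outcome, as a careful person would: the job done as asked, in the order asked, and still so for the second after the job is handed in, with the robot touching nothing.
It also fails if it takes over 72 s, if anything falls off the work surface, if the arm or the gripper's body presses on something with over 40 N, if the wrist force passes 120 N, or if a joint passes its speed limit or range.

## Robot

A 6-joint arm with a two-finger parallel gripper is mounted at the origin on the work surface. World frame = base frame: x ahead of the robot, y to its left, z up, the work surface at z = 0. Lengths are in m, angles in rad, forces in N, time in s.
With the tool pointing down it reaches from about 0.425 to 0.95 m from the base axis. Payload 3.5 kg.
Tool frame: the origin (TCP) lies midway between the tips of the shut fingers; the grasp point (between the pads) lies 19 mm behind it; z points along the fingers, y is the direction in which the jaws open and shut (so a half turn about z gives the same grasp; the last joint's range is limited). The gripper opens to 85 mm and grips with 20 to 120 N. Pads are 22 mm wide; open, the fingers measure 114 mm over their backs; the gripper's body (76 mm by 85 mm) begins 54 mm behind the grasp point. The pads swing forward as they close: fully open they stand 13 mm farther back than shut.
Start: joints at [1.069, 0.286, 1.577, -0, 1.279, -0.15], TCP at [0.233, 0.634, 0.231] pointing down, gripper open.
Joint ranges: [-2.77, 2.77], [-0.9, 2.22], [0.21, 2.48], [-1.53, 4.67], [0.24, 2.81], [-2.84, 2.84]. Speed limits (rad/s): [2.79, 2.79, 3.14, 3.14, 3.14, 3.14].

## Interface

Orientations are given as a unit quaternion [x, y, z, w].
In Python, from plant import ctrl gives the robot as it stands.
- The arm moves only by the tool apply_moves, never from a script. Its argument "moves" is a list that holds one entry, the list of rows, each a list of 7 numbers: the shift along the tool's x, y, z in m, then the turn, a rotation vector about the tool's x, y, z in degrees, then the gripper's target within -1 to 1 (shut at 1, half-way at 0, fully open at -1). In form: [[[tx, ty, tz, ax, ay, az, hand], ...]]. A call has 1 to 12 rows; each row shifts and turns the pose as measured when the row begins, along the tool's axes as they then stand; what a row does not reach is not made up. A row lasts 1/10 s, in which the tool goes at most 50 mm and 8.59 degrees, less where a joint would pass 70% of its speed; a pose out of reach is approached as far as the arm can. A call with a gripper value outside its range is refused whole. The fingers move at their own pace and stop on an object; "force" is the grip in N (left out, the last holds). Time passes only in rows, so rows that do not move let the fingers close. It gives the time, the measured TCP pose, the force and the opening at its end, in the units of the state.
- ctrl.get_state(): the state, without advancing time (a new reading comes with each control period).
- ctrl.read_camera(name): name is "scene" or "top" or "wrist"; returns the picture (400x640x3 uint8, red, green, blue); there is no depth.
- ctrl.get_calibration(name): a dict with "camera_matrix" (3x3 intrinsics, pixels), "cam_to_world" (4x4, takes a point from camera to world coordinates). Camera axes: x right, y up, looking along -z (the intrinsics and any distortion apply to the point x, -y, -z); pixel columns grow to the right and rows downward; lengths in m; the calibration is good to about 2 mm. A picture is of the moment at which its call begins: read the wrist's pose just before it. get_calibration takes no time and is no camera call; for the wrist camera it gives the pose at the moment of the call.
- ctrl.sign_off(): hands the job in, once; it reports no verdict.
The state is a dict: "time": time; "qpos": joint angles; "dq": joint speeds; "joint_efforts": joint torques, N m; "eef_pos": TCP position; "tcp_rot": TCP orientation; "contact_force": force on the tool from outside, world axes, zero at the start; "wrist_torque": the same for the moment, N m; "opening": opening from 0.0 (shut) to 1.0 (fully open).
Only numpy, scipy, OpenCV 4.12 (cv2) and the standard library are available. Lean on these libraries where they do the work, as an engineer would, in place of code of your own. Each camera call takes 0.05 s, during which the arm holds its last target. There are 200 camera calls.

## Working session

There is one attempt and no reset: what is moved stays moved. The work goes in short steps, Python scripts to look and compute and a tool call to move; the robot and the scene stay as the last step left them, time stands still between calls to the robot, and variables do not carry over. Pictures are saved under pics/ and viewed, about 8 in all and at most 12, crops included, and the job is handed in when it is done.

Besides the shell and the picture viewer there is one more tool, called after ">>>" as a command line: name --argument value ..., lists and objects as JSON in quotes. apply_moves: Moves the arm, as the interface text tells. Its arguments: {"type":"object","properties":{"moves":{"type":"array","items":{"type":"array","items":{"type":"array","items":{"type":"number"}}}},"force":{"type":"number"}},"required":["moves"]}

```bash
mkdir -p pics; ls
python3 - <<'E'
from plant import ctrl
import cv2,numpy as np
np.set_printoptions(precision=4,suppress=True)
for n in("scene","top"):
    cv2.imwrite(f"pics/{n}0.png",ctrl.read_camera(n)[:,:,::-1])
    c=ctrl.get_calibration(n);print(n,c)
print(ctrl.get_state())
E
```

```text
pics
scene {'camera_matrix': array([[444.7146,   0.    , 324.2825],
       [  0.    , 444.7146, 191.5697],
       [  0.    ,   0.    ,   1.    ]]), 'cam_to_world': array([[-0.3499, -0.6326,  0.691 ,  1.3059],
       [ 0.9368, -0.2322,  0.2619,  0.318 ],
       [-0.0052,  0.7389,  0.6738,  0.7438],
       [ 0.    ,  0.    ,  0.    ,  1.    ]])}
top {'camera_matrix': array([[406.0671,   0.    , 322.0898],
       [  0.    , 406.0671, 200.7368],
       [  0.    ,   0.    ,   1.    ]]), 'cam_to_world': array([[ 0.0148,  0.9986, -0.0517,  0.5734],
       [-0.9996,  0.016 ,  0.0234,  0.0634],
       [ 0.0242,  0.0513,  0.9984,  1.1478],
       [ 0.    ,  0.    ,  0.    ,  1.    ]])}
{'time': 0.1, 'qpos': array([ 1.069 ,  0.2872,  1.578 , -0.    ,  1.2786, -0.15  ]), 'dq': array([-0.0012, -0.0016, -0.0021, -0.0009, -0.001 , -0.    ]), 'joint_efforts': array([  0.0013, -40.7292, -29.3701,  -0.0001,   0.0033,   0.    ]), 'eef_pos': array([0.2323, 0.6331, 0.23  ]), 'tcp_rot': array([ 0.175 ,  0.9846, -0.001 , -0.0004]), 'contact_force': array([-0.3149,  0.6721, -0.3936]), 'wrist_torque': array([-0.015 ,  0.0534, -0.0553]), 'opening': 1.0001920213446105}
```

View pics/scene0.png

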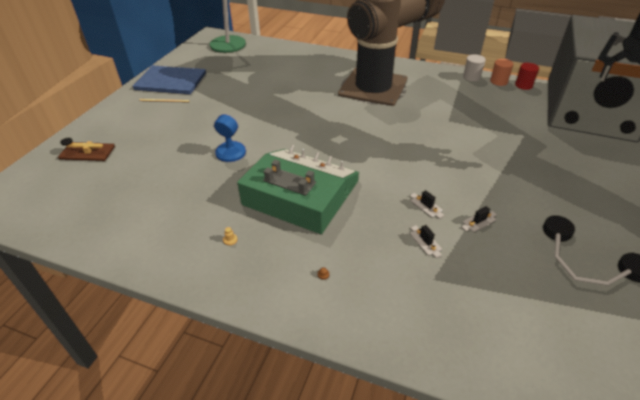

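View pics/top0.png

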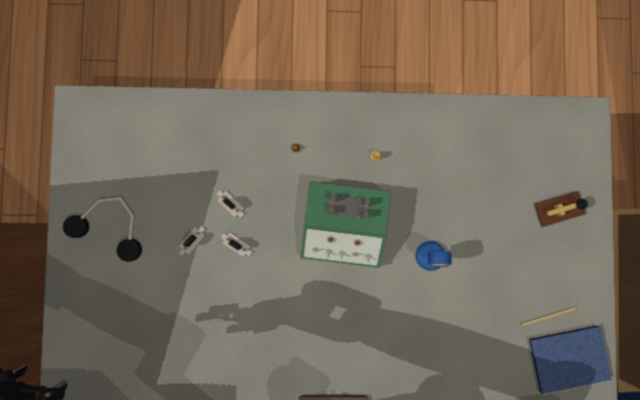

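The scene view shows the box at (298,190), the mic at (230,140), the connector at (230,237), the jewel at (323,273), and three plates at (427,203), (482,218) and (426,240). In the top view the plates are at (237,244), (192,240) and (230,203). I'll work out their distances from the base and enlarge a crop.

```bash
cat > h.py <<'E'
import numpy as np,cv2
from plant import ctrl
np.set_printoptions(precision=4,suppress=True)
def ray(uv,cal):
    K,T=cal["camera_matrix"],cal["cam_to_world"]
    d=np.linalg.inv(K)@[uv[0],uv[1],1]; d=T[:3,:3]@[d[0],-d[1],-d[2]]
    return T[:3,3],d
def at(uv,z,cal):
    o,d=ray(uv,cal); return o+d*(z-o[2])/d[2]
def px(p,cal):
    K,T=cal["camera_matrix"],cal["cam_to_world"]
    c=T[:3,:3].T@(np.asarray(p)-T[:3,3]); c=K@[c[0],-c[1],-c[2]]; return c[:2]/c[2]
E
python3 - <<'E'
from h import *
t=ctrl.get_calibration("top")
for uv in[(237,244),(192,240),(230,203)]:
    p=at(uv,.02,t);print(uv,p,np.hypot(*p[:2]))
for n,uv,z in[("deckFL",(305,228),.075),("deckFR",(385,233),.075),("deckBL",(309,182),.075),("deckBR",(391,191),.075),("frontL",(302,257),.03),("frontR",(380,265),.03),("brL",(332,203),.106),("brR",(365,206),.106)]: print(n,at(uv,z,t))
im=cv2.imread("pics/top0.png")
a=cv2.resize(im[180:270,160:280],None,fx=6,fy=6,interpolation=2)
cv2.imwrite("pics/crop1.png",a)
E
```

```text
(237, 244) [0.5088 0.2695 0.02  ] 0.5757755336584975
(192, 240) [0.5181 0.3928 0.02  ] 0.6501503441730396
(230, 203) [0.6215 0.2916 0.02  ] 0.6864868509159489
deckFL [0.5563 0.0822 0.075 ]
deckFR [ 0.5462 -0.1295  0.075 ]
deckBL [0.6781 0.0737 0.075 ]
deckBR [ 0.6579 -0.1447  0.075 ]
frontL [0.4764 0.0899 0.03  ]
frontR [ 0.4573 -0.1244  0.03  ]
brL [0.622  0.0134 0.106 ]
brR [ 0.6156 -0.0717  0.106 ]
```

View pics/crop1.png

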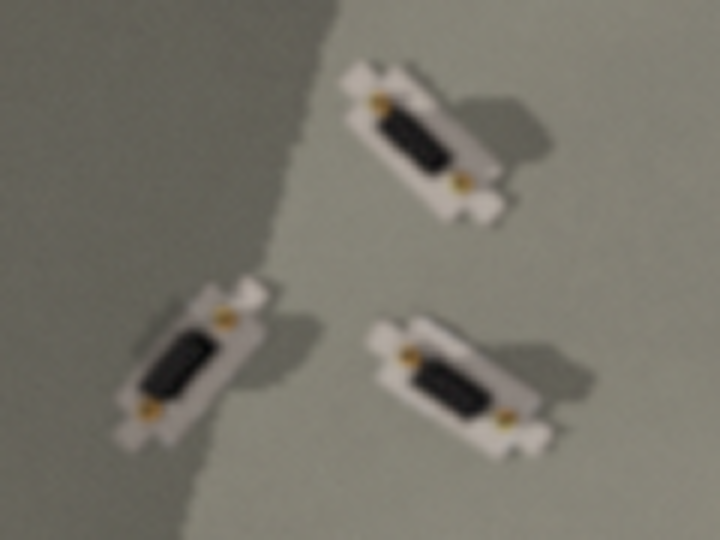

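The three plate look-alikes in crop1 are at (425,140), (190,365) and (460,385). The one at (460,385), top pixel (237,244), is nearest to the base at r = 0.576 m, against 0.650 and 0.686. It shows a black block, two brass stubs and two ears, so it fits the description and I'll take it. Next I turn the jaw to match it and move above it.

>>> apply_moves --moves '[[[0, 0, 0, 0, 0, 8.5, -1], [0, 0, 0, 0, 0, 8.5, -1], [0, 0, 0, 0, 0, 8.5, -1], [0, 0, 0, 0, 0, 8.5, -1], [0, 0, 0, 0, 0, 8.5, -1], [0, 0, 0, 0, 0, 8.5, -1], [0, 0, 0, 0, 0, 8.5, -1], [0, 0, 0, 0, 0, 8.5, -1], [0, 0, 0, 0, 0, 8.5, -1], [0, 0, 0, 0, 0, 8.5, -1], [0, 0, 0, 0, 0, 8.5, -1], [0, 0, 0, 0, 0, 8.5, -1]]]'

```text
time: 1.3
eef_pos: [0.2299, 0.6288, 0.2196]
tcp_rot: [0.881, 0.473, -0.008, 0.005]
contact_force: [0.8, 0.1, 0.4]
opening: 1.0
```

```bash
cat >> h.py <<'E'
from scipy.spatial.transform import Rotation as R
def rel(target):
    s=ctrl.get_state();r=R.from_quat(s["tcp_rot"]);d=r.inv().apply(np.asarray(target)-s["eef_pos"])
    j=r.as_matrix()[:,1];print("t",round(s["time"],2),"pos",s["eef_pos"],"jaw deg",np.degrees(np.arctan2(j[1],j[0])),"z",r.as_matrix()[:,2],"F",s["contact_force"],"toolshift",d)
E
python3 - <<'E'
from h import *
rel([.509,.27,.25])
s=ctrl.get_state();r=R.from_quat(s["tcp_rot"]).as_matrix();T=ctrl.get_calibration("wrist")["cam_to_world"]
print("cam in tool",r.T@(T[:3,3]-s["eef_pos"]),"\nlook",r.T@-T[:3,2],ctrl.get_calibration("wrist")["camera_matrix"])
E
```

```text
t 1.3 pos [0.2299 0.6288 0.2196] jaw deg -33.545046090582886 z [-0.0093 -0.017  -0.9998] F [0.7716 0.117  0.3559] toolshift [-0.1454  0.4309 -0.0269]
cam in tool [ 0.0707  0.0009 -0.1417] 
look [-0.2792 -0.      0.9602] [[277.2586   0.     321.3469]
 [  0.     277.2586 198.29  ]
 [  0.       0.       1.    ]]
```

>>> apply_moves --moves '[[[-0.0145, 0.043, -0.003, 0, 0, 0, -1], [-0.0145, 0.043, -0.003, 0, 0, 0, -1], [-0.0145, 0.043, -0.003, 0, 0, 0, -1], [-0.0145, 0.043, -0.003, 0, 0, 0, -1], [-0.0145, 0.043, -0.003, 0, 0, 0, -1], [-0.0145, 0.043, -0.003, 0, 0, 0, -1], [-0.0145, 0.043, -0.003, 0, 0, 0, -1], [-0.0145, 0.043, -0.003, 0, 0, 0, -1], [-0.0145, 0.043, -0.003, 0, 0, 0, -1], [-0.0145, 0.043, -0.003, 0, 0, 0, -1], [0, 0, 0, 0, 0, 0, -1], [0, 0, 0, 0, 0, 0, -1]]]'

```text
time: 2.5
eef_pos: [0.5143, 0.255, 0.2463]
tcp_rot: [0.881, 0.473, -0.014, 0.006]
contact_force: [-0.3, -0.2, 0.3]
opening: 1.0
```

Run:
```python
from h import *
rel([.509,.27,.25])
c=ctrl.get_calibration("wrist");np.save("w1.npy",c)
cv2.imwrite("pics/w1.png",ctrl.read_camera("wrist")[:,:,::-1])
```

```text
t 2.5 pos [0.5143 0.255  0.2463] jaw deg -33.555006726113675 z [-0.0178 -0.0241 -0.9996] F [-0.2564 -0.1533  0.2984] toolshift [ 0.0094 -0.0127 -0.004 ]
```

View pics/w1.png

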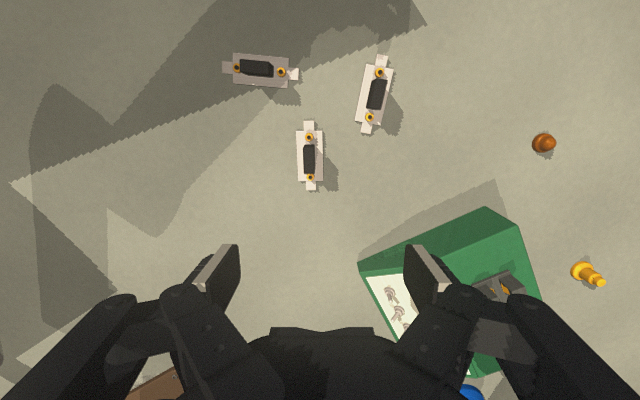

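The wrist view shows the target plate at (310,157) with its ears at about (309,122) and (311,190). The other plates are at (260,70) and (375,95), with the box lower right and the bracket at about (495,290). I'll now work out the plate's pose.

Run:
```python
from h import *
c=np.load("w1.npy",allow_pickle=True).item()
a=at((308.5,121.5),.005,c);b=at((311.2,190.5),.005,c)
print(a,b,np.linalg.norm(a-b),(a+b)/2,"ang",np.degrees(np.arctan2(*(a-b)[1::-1])))
im=cv2.imread("pics/w1.png");g=cv2.cvtColor(im,cv2.COLOR_BGR2GRAY)
roi=np.zeros_like(g);roi[110:200,285:335]=1
m=((g>200)&(roi>0)).astype(np.uint8);n,l,s,ce=cv2.connectedComponentsWithStats(m);i=1+s[1:,4].argmax();print(s[i],ce[i])
cnt=cv2.findContours((l==i).astype(np.uint8),0,1)[0][0];w=np.array([at(p,.005,c)[:2] for p in cnt[:,0]],np.float32)
print(cv2.minAreaRect(w*1000))
t=ctrl.get_calibration("top"); x=at((460/6+160-.4,385/6+180-.4),.039,t);print("block top by topcam",x)
bt=at((309,151),.039,c);print("blocktop wrist",bt)
k=dict(a=0);big=cv2.resize(im[110:205,260:360],None,fx=6,fy=6,interpolation=2);cv2.imwrite("pics/c2.png",big)
rel([.509,.27,.2])
```

```text
[0.5331 0.3131 0.005 ] [0.4825 0.2323 0.005 ] 0.09524670554610459 [0.5078 0.2727 0.005 ] ang 57.962765364071224
[296 121  27  69 654] [305.8226 151.2982]
((507.9895324707031, 274.303955078125), (93.90534210205078, 35.044586181640625), 57.606998443603516)
block top by topcam [0.5105 0.268  0.039 ]
blocktop wrist [0.5157 0.2838 0.039 ]
t 2.55 pos [0.5143 0.2553 0.2463] jaw deg -33.49953850261997 z [-0.0173 -0.0248 -0.9995] F [0.7993 0.2173 0.9102] toolshift [ 0.0108 -0.0125  0.046 ]
```

View pics/c2.png

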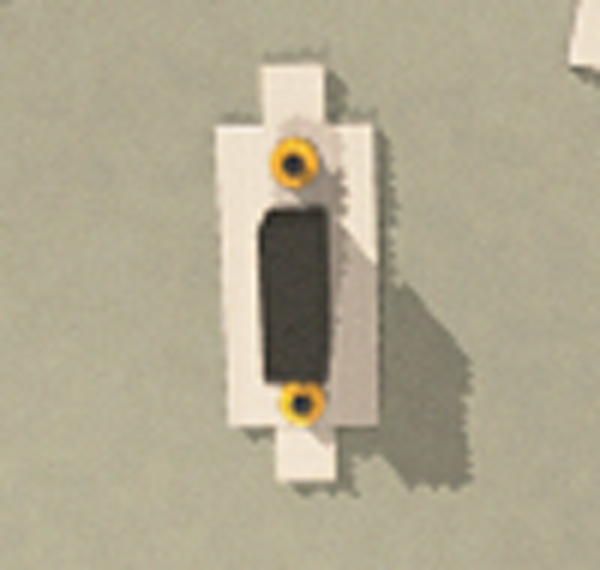

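The crop confirms it: ears centred at full-image (308.9,120.8) and (311.1,190.3), with the block between them. The plate is at (0.508, 0.273), long axis at 57.8°. I'll compute the tilt correction and approach.

```bash
cat >> h.py <<'E'
def go(target,jaw):
    s=ctrl.get_state();r=R.from_quat(s["tcp_rot"]);a=np.radians(jaw);y=np.array([np.cos(a),np.sin(a),0]);z=np.array([0,0,-1.]);g=R.from_matrix(np.c_[np.cross(y,z),y,z])
    print("t",round(s["time"],2),"pos",s["eef_pos"],"F",s["contact_force"],"M",s["wrist_torque"],"op",round(s["opening"],3),"\n shift mm",1000*r.inv().apply(np.asarray(target)-s["eef_pos"]),"rot deg",np.degrees((r.inv()*g).as_rotvec()))
E
python3 -c "
from h import *
go([.508,.273,.09],-32.2)"
```

```text
t 2.55 pos [0.5143 0.2553 0.2463] F [0.7993 0.2173 0.9102] M [ 0.0222  0.0016 -0.0443] op 1.001 
 shift mm [ 16.0618 -14.9001 155.8707] rot deg [-0.0634  1.7317 -1.2988]
```

>>> apply_moves --moves '[[[0, 0, 0, 0, 1.7, -1.3, -1], [0.003, -0.003, 0.03, 0, 0.1, 0, -1], [0.003, -0.003, 0.03, 0, 0.1, 0, -1], [0.003, -0.003, 0.03, 0, 0.1, 0, -1], [0.002, -0.003, 0.03, 0, 0.1, 0, -1], [0, -0.002, 0.025, 0, 0.1, 0, -1], [0, 0, 0, 0, 0, 0, -1]]]'

```text
time: 3.25
eef_pos: [0.5018, 0.2826, 0.0968]
tcp_rot: [0.872, 0.49, 0.004, -0.004]
contact_force: [0.4, -0.7, -1.0]
opening: 0.999
```

```bash
python3 -c "
from h import *
go([.508,.273,.011],-32.2)"
```

```text
t 3.25 pos [0.5018 0.2826 0.0968] F [ 0.424  -0.7169 -1.0197] M [-0.0107 -0.0006 -0.0123] op 0.999 
 shift mm [-5.8924 10.4571 85.7494] rot deg [-0.1121 -0.6487  0.8621]
```

>>> apply_moves --moves '[[[-0.003, 0.005, 0.0, 0, -0.6, 0.8, -1], [-0.003, 0.005, 0.0, 0, 0, 0, -1], [0, 0, 0.02, 0, 0, 0, -1], [0, 0, 0.02, 0, 0, 0, -1], [0, 0, 0, 0, 0, 0, -1], [0, 0, 0, 0, 0, 0, -1]]]'

```text
time: 3.85
eef_pos: [0.5134, 0.2748, 0.066]
tcp_rot: [0.875, 0.485, 0.007, 0.001]
contact_force: [-0.4, -0.2, -0.5]
opening: 1.002
```

```bash
python3 -c "
from h import *
go([.508,.273,.011],-32.2)"
```

```text
t 3.85 pos [0.5134 0.2748 0.066 ] F [-0.3649 -0.2007 -0.5389] M [ 0.0236  0.0054 -0.0115] op 1.002 
 shift mm [-5.0044 -4.1207 54.951 ] rot deg [ 0.5029 -0.6786  0.1979]
```

>>> apply_moves --moves '[[[-0.003, -0.002, 0.02, 0.5, -0.6, 0.2, -1], [-0.002, -0.002, 0.015, 0, 0, 0, -1], [0, 0, 0, 0, 0, 0, -1]]]'

```text
time: 4.15
eef_pos: [0.5098, 0.2731, 0.0322]
tcp_rot: [0.876, 0.483, 0.003, 0.0]
contact_force: [-0.1, -0.6, 0.6]
opening: 1.001
```

```bash
python3 -c "
from h import *
go([.508,.273,.011],-32.2)"
```

```text
t 4.15 pos [0.5098 0.2731 0.0322] F [-0.0787 -0.5904  0.6002] M [ 0.006  -0.0101  0.0019] op 1.001 
 shift mm [-1.1676 -1.5368 21.1797] rot deg [ 0.1973 -0.3122 -0.041 ]
```

>>> apply_moves --moves '[[[-0.001, -0.001, 0.012, 0.2, -0.3, 0, -1], [0, 0, 0.007, 0, 0, 0, -1], [0, 0, 0, 0, 0, 0, 0], [0, 0, 0, 0, 0, 0, 0.5], [0, 0, 0, 0, 0, 0, 1], [0, 0, 0, 0, 0, 0, 1], [0, 0, 0, 0, 0, 0, 1], [0, 0, 0, 0, 0, 0, 1]]]' --force 80

```text
time: 4.95
eef_pos: [0.5086, 0.2731, 0.0118]
tcp_rot: [0.876, 0.483, -0.0, -0.0]
contact_force: [-0.7, -0.5, -1.4]
opening: 0.148
```

```bash
python3 -c "
from h import *
go([.508,.273,.15],-32.2)"
```

```text
t 4.95 pos [0.5086 0.2731 0.0118] F [-0.687  -0.5394 -1.4242] M [0.021  0.001  0.0506] op 0.148 
 shift mm [  -0.3967   -0.4905 -138.1728] rot deg [-0.0231  0.0098 -0.0282]
```

Grasped (opening 0.148). Lifting and turning towards the box orientation.

>>> apply_moves --moves '[[[0, 0, -0.02, 0, 0, 0, 1], [0, 0, -0.04, 0, 0, 0, 1], [0, 0, -0.045, 0, 0, 0, 1], [0, 0, -0.045, 0, 0, 0, 1], [0, 0, -0.045, 0, 0, 0, 1], [0, 0, -0.04, 0, 0, -5.5, 1], [0, 0, 0, 0, 0, -5.5, 1], [0, 0, 0, 0, 0, -5.5, 1], [0, 0, 0, 0, 0, -5.5, 1], [0, 0, 0, 0, 0, -5.5, 1], [0, 0, 0, 0, 0, 0, 1]]]'

```text
time: 6.05
eef_pos: [0.5055, 0.2719, 0.2533]
tcp_rot: [0.729, 0.684, -0.003, -0.002]
contact_force: [0.4, 0.8, -1.2]
opening: 0.149
```

```bash
python3 -c "
from h import *
go([.60,-.13,.26],-4.5)"
```

```text
t 6.05 pos [0.5055 0.2719 0.2533] F [ 0.3667  0.7755 -1.1784] M [-0.0819  0.0236 -0.004 ] op 0.149 
 shift mm [-395.0354  119.882    -6.4295] rot deg [-0.3777  0.1553  0.8422]
```

>>> apply_moves --moves '[[[-0.038, 0.012, 0, 0, 0, 0, 1], [-0.038, 0.012, 0, 0, 0, 0, 1], [-0.038, 0.012, 0, 0, 0, 0, 1], [-0.038, 0.012, 0, 0, 0, 0, 1], [-0.038, 0.012, 0, 0, 0, 0, 1], [-0.038, 0.012, 0, 0, 0, 0, 1], [-0.038, 0.012, 0, 0, 0, 0, 1], [-0.038, 0.012, 0, 0, 0, 0, 1], [-0.038, 0.012, 0, 0, 0, 0, 1], [-0.038, 0.012, 0, 0, 0, 0, 1], [0, 0, 0, 0, 0, 0, 1], [0, 0, 0, 0, 0, 0, 1]]]'

```text
time: 7.25
eef_pos: [0.5971, -0.1297, 0.2465]
tcp_rot: [0.738, 0.675, -0.005, -0.005]
contact_force: [-0.3, -0.4, -1.4]
opening: 0.15
```

Run:
```python
from h import *
go([.6,-.13,.26],-4.5)
c=ctrl.get_calibration("wrist");np.save("w2.npy",c)
cv2.imwrite("pics/w2.png",ctrl.read_camera("wrist")[:,:,::-1])
```

```text
t 7.25 pos [ 0.5971 -0.1297  0.2465] F [-0.2911 -0.4077 -1.3902] M [ 0.018  -0.0035  0.0018] op 0.15 
 shift mm [ -0.0347   2.6743 -13.5819] rot deg [-0.836   0.0683 -0.5543]
```

View pics/w2.png

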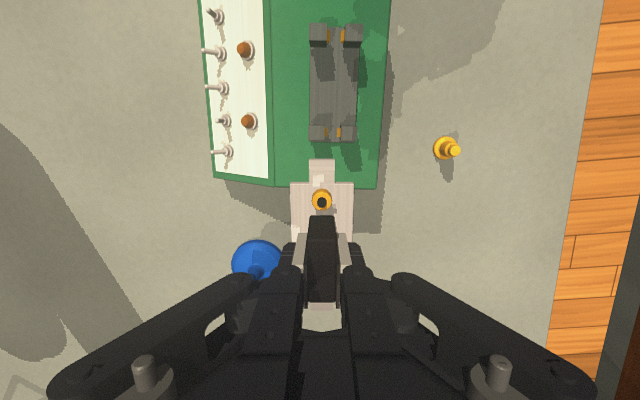

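The wrist view shows the whole bracket. Its far posts are at about (335,35), its near posts at (333,133), and its clips are brass. The held plate's ear is at (321,172). Enlarging the bracket and plate.

Run:
```python
import cv2
im=cv2.imread("pics/w2.png")
# left: far posts ; right: near posts + ear
a=cv2.resize(im[15:55,300:370],None,fx=8,fy=8,interpolation=2)
b=cv2.resize(im[118:150,300:370],None,fx=8,fy=8,interpolation=2)
cv2.imwrite("pics/c3.png",cv2.vconcat([a,b]))
```

```text
(no output)
```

View pics/c3.png

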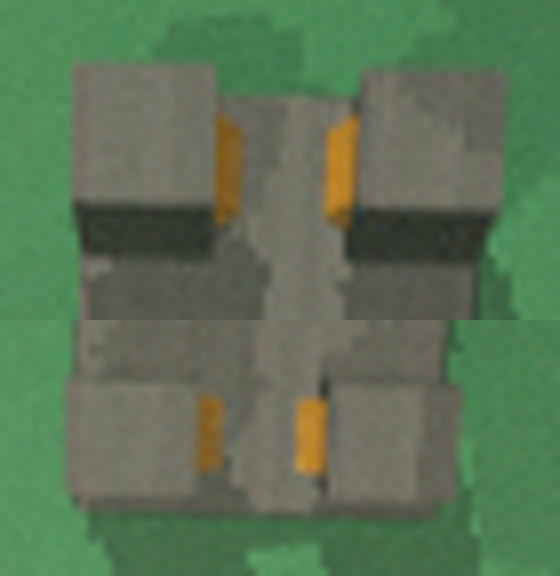

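Run:
```python
from h import *
c=np.load("w2.npy",allow_pickle=True).item()
F=lambda x,y:(300+x/8-.44,15+y/8-.44)
N=lambda x,y:(300+x/8-.44,118+(y-320)/8-.44)
P=lambda p:at(p,.106,c)[:2]*1000
fi=P(F(288.5,209));fo=P(F(288.5,68));ni=P(N(262.5,381));no=P(N(262.5,499))
print("far in/out",fi,fo,"near",ni,no,"span out",np.linalg.norm(fo-no),"in",np.linalg.norm(fi-ni),"centre",(fo+no)/2,(fi+ni)/2)
fc=(fi+fo)/2;nc=(ni+no)/2;d=fc-nc;print("yaw",np.degrees(np.arctan2(-d[0],d[1])))
ww=lambda p,q:np.linalg.norm(P(p)-P(q))
print("slot w",ww(F(215,140),F(362,140)),ww(N(197,440),N(328,440)))
fl,fr,nl,nr=P(F(75,140)),P(F(507,140)),P(N(70,440)),P(N(460,440));print("outer centres",(fl+fr)/2,(nl+nr)/2,np.linalg.norm(fl-fr),np.linalg.norm(nl-nr), "yaw",[np.degrees(np.arctan2(v[1],v[0])) for v in(fr-fl,nr-nl)],"sideyaw",[np.degrees(np.arctan2(-v[0],v[1])) for v in(fl-nl,fr-nr)])
im=cv2.imread("pics/w2.png");g=cv2.cvtColor(im,cv2.COLOR_BGR2GRAY).astype(int)
print(g[172,300:345]);print(g[150:190,318])
print(g[215,280:365])
```

```text
far in/out [620.8307   6.    ] [621.8662  20.0433] near [612.1885 -67.769 ] [611.0949 -81.9651] span out 102.57554470181462 in 74.27348693888625 centre [616.4805 -30.9609] [616.5096 -30.8845]
yaw -6.302392764284369
slot w 16.552241770414803 16.214299796166323
outer centres [621.5912  12.9047] [611.9237 -74.8398] 48.64196728158929 48.27009350636048 yaw [np.float64(-5.263403448411262), np.float64(-5.000415981868037)] sideyaw [np.float64(-6.165348719987063), np.float64(-6.409577028034035)]
[126 124 123 122 120 125 124 123 128 186 201 202 197 200 202 201 197 199
 201 200 198 200 199 197 199 201 201 202 199 200 199 197 204 201 177 118
 125 123 122 122 119 120 118 121 121]
[ 95  94  97 100  93  97  93  92 121 167 189 197 201 201 201 197 200 203
 206 202 200 196 201 202 204 221 225 223 225 225 224 224 221 224 230 229
 216 205 200 167]
[126 127 127 125 119 122 120 125 128 123 130 191 192 195 202 199 198 201
 202 198 196 199 207 206 199 195 200 203 204 201 178 103 107 107 103 107
 107  96  95  94  79  75  77  76  74  78  78  77  76  76  79  83 107 145
 206 201 198 195 194 194 198 201 202 200 199 197 193 197 192 199 203 198
 183 108 122 124 126 125 126 121 126 123 123 126 122]
```

Run:
```python
from h import *
c=np.load("w2.npy",allow_pickle=True).item()
s=ctrl.get_state();r=R.from_quat(s["tcp_rot"]);z=s["eef_pos"][2]-.0118+.005
L=lambda p:1000*r.inv().apply(at(p,z,c)-s["eef_pos"])
print("ear l,r",L((308.6,172)),L((334.6,172)),"tip",L((321.5,158.6)))
print("plate l,r",L((290.6,215)),L((352.7,215)))
j=r.as_matrix();print("jaw",np.degrees(np.arctan2(j[1,1],j[0,1])))
dl=r.inv().apply([.6166-s["eef_pos"][0],-.0309-s["eef_pos"][1],0]);print(dl)
```

```text
ear l,r [41.9071 -6.0813  6.8011] [41.936   8.0306  6.5962] tip [49.1944  0.9295  6.6841]
plate l,r [ 17.0927 -16.6646   7.0068] [17.251  18.5951  6.4946]
jaw -5.001217981155
[ 0.1001  0.0108 -0.0004]
```

```bash
python3 -c "
from h import *
go([.6155,-.032,.20],-5.7)"
```

```text
t 7.3 pos [ 0.5971 -0.1296  0.2464] F [ 0.2164 -0.2744 -1.5439] M [ 0.0014 -0.0441  0.0403] op 0.151 
 shift mm [98.9789 10.4983 46.0403] rot deg [-0.831   0.1252  0.6996]
```

>>> apply_moves --moves '[[[0.02, 0.002, 0, -0.8, 0.1, 0.7, 1], [0.025, 0.003, 0, 0, 0, 0, 1], [0.025, 0.003, 0, 0, 0, 0, 1], [0.02, 0.002, 0.01, 0, 0, 0, 1], [0, 0, 0.015, 0, 0, 0, 1], [0, 0, 0.015, 0, 0, 0, 1], [0, 0, 0, 0, 0, 0, 1], [0, 0, 0, 0, 0, 0, 1]]]'

```text
time: 8.1
eef_pos: [0.6131, -0.0306, 0.2028]
tcp_rot: [0.741, 0.672, -0.001, -0.001]
contact_force: [0.1, -0.2, -1.4]
opening: 0.149
```

```bash
python3 -c "
from h import *
go([.6155,-.032,.13],-5.7)"
```

```text
t 8.1 pos [ 0.6131 -0.0306  0.2028] F [ 0.0892 -0.1902 -1.3809] M [-0.0067 -0.0243  0.0136] op 0.149 
 shift mm [-1.2237  2.7211 72.8351] rot deg [-0.1862 -0.0235  0.1212]
```

>>> apply_moves --moves '[[[-0.001, 0.0025, 0.01, -0.2, 0, 0.1, 1], [0, 0, 0.02, 0, 0, 0, 1], [0, 0, 0.02, 0, 0, 0, 1], [0, 0, 0.015, 0, 0, 0, 1], [0, 0, 0, 0, 0, 0, 1], [0, 0, 0, 0, 0, 0, 1]]]'

```text
time: 8.7
eef_pos: [0.6177, -0.0361, 0.1367]
tcp_rot: [0.743, 0.669, 0.002, 0.003]
contact_force: [-0.1, 0.2, -1.4]
opening: 0.151
```

Run:
```python
from h import *
go([.6155,-.032,.13],-5.7)
c=ctrl.get_calibration("wrist");np.save("w3.npy",c)
im=ctrl.read_camera("wrist")[:,:,::-1];cv2.imwrite("pics/w3.png",im)
cv2.imwrite("pics/c4.png",cv2.resize(im[100:240,240:420],None,fx=4,fy=4,interpolation=2))
```

```text
t 8.7 pos [ 0.6177 -0.0361  0.1367] F [-0.1149  0.2201 -1.4121] M [-0.0066  0.0439 -0.0244] op 0.151 
 shift mm [ 3.8175 -2.6078  6.6376] rot deg [ 0.3463  0.0524 -0.3004]
```

View pics/c4.png

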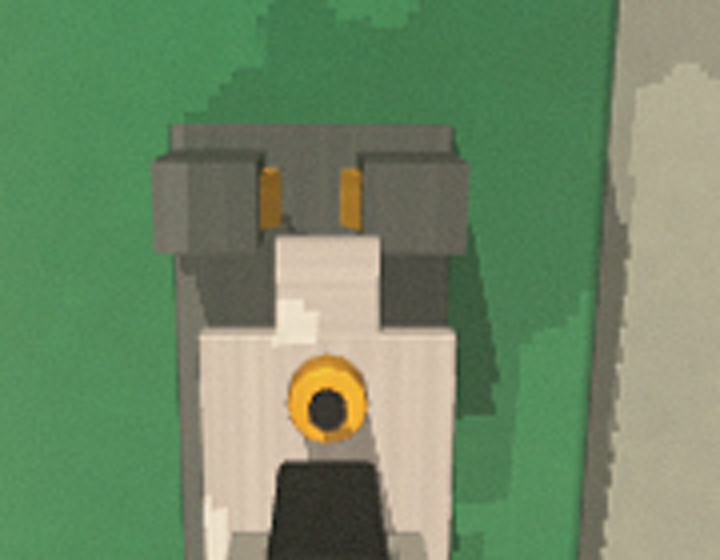

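The crop shows the +y post tops with the slot at x 262–360, rows 158–252. The held ear is at x 276–380 with its tip at row 237, so the plate has to move forward (+y) and slightly in −x.

```bash
cat > m.py <<'E'
from h import *
def meas(cal,state,crop,slot,postrows,postout,ear,tip,body=None):
    x0,y0,f=crop;C=lambda x,y:(x0+(x+.5)/f-.5,y0+(y+.5)/f-.5)
    r=R.from_quat(state["tcp_rot"]);e=state["eef_pos"]
    L=lambda x,y,z:1000*(r.apply(np.zeros(3))+R.from_rotvec([0,0,0]).apply(at(C(x,y),z,cal)-e))
    ym=sum(postrows)/2
    j=r.as_matrix()[:,1].copy();j[2]=0;j/=np.linalg.norm(j);t=np.array([-j[1],j[0],0])
    D=lambda v:np.array([v@t,v@j])
    zt=e[2]-.0118+.005
    print("slot c",D(L(sum(slot)/2,ym,.106)),"outer c",D(L(sum(postout)/2,ym,.106)),"post y in/out",D(L(sum(slot)/2,postrows[1],.106)),D(L(sum(slot)/2,postrows[0],.106)))
    print("ear",D(L(ear[0],tip+40,zt)),D(L(ear[1],tip+40,zt)),"tip",D(L(sum(ear)/2,tip,zt)))
    if body:print("body",D(L(body[0],body[2],zt)),D(L(body[1],body[2],zt)))
E
python3 - <<'E'
from m import *
s=ctrl.get_state();c=np.load("w3.npy",allow_pickle=True).item()
meas(c,s,(240,100,4),(262,360),(158,252),(155,467),(276,380),237,(200,455,400))
im=cv2.imread("pics/w3.png");g=cv2.cvtColor(im,cv2.COLOR_BGR2GRAY).astype(int)
for row in(143,150,158):print(row,g[row,270:365])
E
```

```text
slot c [50.6148 -1.3415] outer c [50.6148 -1.3415] post y in/out [43.3431 -1.3698] [57.7173 -1.3138]
ear [43.6893 -5.9161] [43.6759  8.1528] tip [49.0946  1.1142]
body [ 26.3558 -16.7403] [26.2971 18.8727]
143 [117 115 117 119 120 119 119 119 111 109 112 116 114 115 115 116 112  93
  97  99  98 100 100 102 104 101  99  99  94  99  95  95  96  95  62  77
  95 116 102  95  99 102  95  98  95  97  96  96  98 100 103 100 101  99
 100 116 119 122 132 124  89  96  98  99 101 100 102  98  98 102  97 101
  96 100  96 101  96 102 103  99  97  96  96  98  99  95  96 105 107 106
 103 101 104 105 103]
150 [118 119 116 118 116 118 117 115 113 111 113 114 120 115 118 114 112 102
  97  98  99 100 101  98 101 103  94  93  99  94  97  93  94  96  73  98
  96  97  97  99 102 103  99 102  97  95  95 103 100  99 101 104  99  99
 102 125 121 119 124 119  87  94  99  96 100 103  99  99  99 100  98  97
 100  99  98 100 100 103 102 100  96  99  99  95  93  97  99 106 107 107
 104 108 104 106 104]
158 [117 116 115 115 116 113 115 113 116 117 116 112 116 116 112 117 113  95
  94  98  98  96 100 101 100 101  97  97 100 102  97  96  92  99  72  58
  85  89  88 100 103 105  96  94  93  92  95 110 110 112 113 112 110 110
 109 112 113 115 112  90  91 108 109 111 107 100 103 101  98  99 102  96
  97 100 102 105 101 107 103 100  93 101  97  91  93 100  94  79  92 102
 103 105 106 103 105]
```

The camera puts the slot at −2.5 mm (jaw direction) and +4.9 mm (forward) relative to the ear. The pose-based target agrees with that, so the TCP target is (0.6157, −0.0310) at yaw −5.8°.

>>> apply_moves --moves '[[[0.0025, -0.0015, 0, 0.35, 0, -0.2, 1], [0.0025, -0.001, 0, 0, 0, 0, 1], [0, 0, 0, 0, 0, 0, 1]]]'

```text
time: 9.05
eef_pos: [0.6169, -0.0308, 0.1394]
tcp_rot: [0.742, 0.67, 0.001, 0.002]
contact_force: [-0.0, 0.3, -1.1]
opening: 0.15
```

```bash
python3 -c "
from h import *
go([.6157,-.031,.121],-5.8)"
```

```text
t 9.05 pos [ 0.6169 -0.0308  0.1394] F [-0.0353  0.3325 -1.1371] M [0.0114 0.0181 0.0349] op 0.15 
 shift mm [-0.3475 -1.2659 18.3677] rot deg [0.2104 0.0755 0.0056]
```

>>> apply_moves --moves '[[[0, -0.0015, 0.009, 0.2, 0, 0, 1], [0, 0, 0.008, 0, 0, 0, 1], [0, 0, 0, 0, 0, 0, 1], [0, 0, 0, 0, 0, 0, 1]]]'

```text
time: 9.45
eef_pos: [0.6157, -0.0303, 0.1217]
tcp_rot: [0.742, 0.671, -0.0, 0.001]
contact_force: [0.5, -0.1, -2.0]
opening: 0.15
```

Run:
```python
from h import *
go([.6157,-.031,.115],-5.8)
c=ctrl.get_calibration("wrist");np.save("w4.npy",c)
im=ctrl.read_camera("wrist")[:,:,::-1];cv2.imwrite("pics/w4.png",im)
cv2.imwrite("pics/c5.png",cv2.resize(im[90:220,250:400],None,fx=5,fy=5,interpolation=2)[:600])
```

```text
t 9.45 pos [ 0.6157 -0.0303  0.1217] F [ 0.496  -0.0522 -2.0344] M [ 0.0232 -0.02    0.0539] op 0.15 
 shift mm [-0.6822  0.073   6.7157] rot deg [0.0813 0.0899 0.0423]
```

View pics/c5.png

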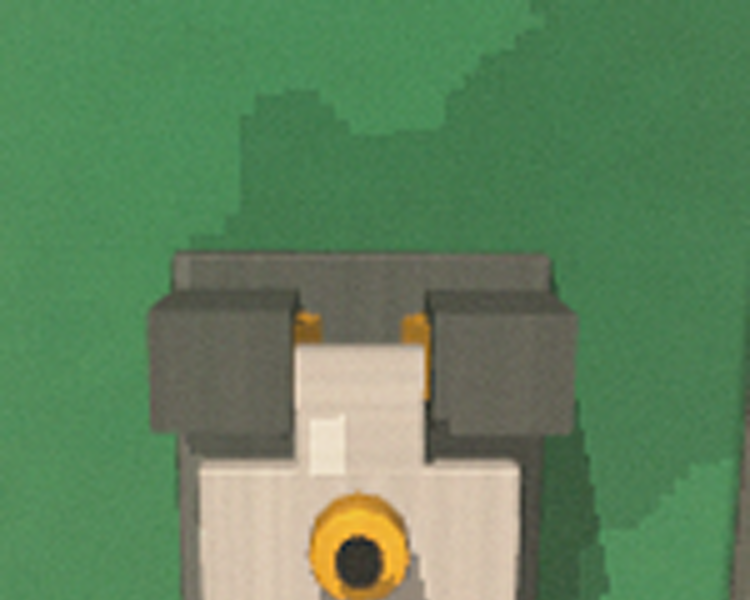

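The ear at x 295–424 sits nearly over the slot at x 297–432, needing about +0.5 mm. The edges hint at a small yaw mismatch, so I'll measure it with line fits.

Run:
```python
from h import *
c=np.load("w4.npy",allow_pickle=True).item();s=ctrl.get_state();zt=s["eef_pos"][2]-.0068
g=cv2.GaussianBlur(cv2.cvtColor(cv2.imread("pics/w4.png"),cv2.COLOR_BGR2GRAY),(0,0),.7).astype(float)
def sub(d,i0):
    i=np.abs(d).argmax();i=min(max(i,1),len(d)-2);a,b,e=np.abs(d[i-1:i+2]);return i0+i+.5+.5*(a-e)/(a-2*b+e+1e-9)
def hl(c0,c1,r0,r1): return [(x,sub(np.diff(g[r0:r1,x]),r0)) for x in range(c0,c1)]
def vl(r0,r1,c0,c1): return [(sub(np.diff(g[y,c0:c1]),c0),y) for y in range(r0,r1)]
def fit(n,p,z):
    w=np.array([at(q,z,c)[:2]*1000 for q in p],np.float32)
    v=cv2.fitLine(w,cv2.DIST_HUBER,0,.01,.01).ravel();a=np.degrees(np.arctan2(v[1],v[0]))
    r=np.abs((w-v[2:])@[-v[1],v[0]]);print(n,"ang",round((a+90)%180-90 if abs(a)<45 or abs(a)>135 else a%180-90,2),"mid",v[2:],"res",r.mean().round(2))
fit("plate front L",hl(292,307,180,187),zt);fit("plate front R",hl(338,352,179,186),zt)
fit("plate front all",hl(292,307,180,187)+hl(338,352,179,186),zt)
fit("ear L",vl(162,178,305,313),zt);fit("ear R",vl(162,178,331,338),zt)
fit("plate L",vl(188,205,286,294),zt);fit("plate R",vl(188,205,350,358),zt)
fit("post inner L",hl(282,306,173,180),.106);fit("post inner R",hl(340,363,173,180),.106)
fit("post inner all",hl(282,306,173,180)+hl(340,363,173,180),.106)
fit("post outL",vl(155,173,276,284),.106);fit("post outR",vl(155,173,361,369),.106)
fit("slot R",vl(152,172,333,340),.106)
fit("base L",vl(182,205,283,288),.08)
```

```text
plate front L ang -5.49 mid [607.9659   7.3115] res 0.01
plate front R ang -5.77 mid [632.7437   4.8516] res 0.01
plate front all ang -5.69 mid [619.8993   6.1249] res 0.01
ear L ang -5.87 mid [613.8405  13.293 ] res 0.02
ear R ang -6.45 mid [627.9017  12.533 ] res 0.03
plate L ang -7.99 mid [601.7685   0.501 ] res 0.04
plate R ang -5.2 mid [637.0303  -2.8351] res 0.07
post inner L ang -6.65 mid [602.4091   9.1553] res 0.2
post inner R ang -5.72 mid [636.9203   5.4061] res 0.03
post inner all ang -6.14 mid [620.4029   7.1959] res 0.12
post outL ang -5.94 mid [597.1353  17.3509] res 0.06
post outR ang -0.03 mid [645.6684  11.8749] res 0.3
slot R ang -6.39 mid [628.7278  15.711 ] res 0.12
base L ang -5.77 mid [-22558.025    2331.9624] res 3.76
```

>>> apply_moves --moves '[[[-0.0008, 0.0003, 0.002, 0.1, 0.1, 0.3, 1], [0, 0, 0.003, 0, 0, 0, 1], [0, 0, 0.003, 0, 0, 0, 1], [0, 0, 0, 0, 0, 0, 1]]]'

```text
time: 9.9
eef_pos: [0.616, -0.0314, 0.1131]
tcp_rot: [0.744, 0.668, -0.0, -0.0]
contact_force: [0.3, 0.2, -2.5]
opening: 0.149
```

```bash
python3 -c "
from h import *
go([.6158,-.0312,.112],-6.0)"
```

```text
t 9.9 pos [ 0.616  -0.0314  0.1131] F [ 0.2694  0.2389 -2.4556] M [-0.044   0.0304  0.0072] op 0.149 
 shift mm [ 0.1531 -0.1791  1.0659] rot deg [-0.0279 -0.0168 -0.0992]
```

The underside is about 5 mm below the post tops with no contact force, so the ears have entered the slots. Next I go down to the clips.

>>> apply_moves --moves '[[[0, 0, 0.002, 0, 0, 0, 1], [0, 0, 0.002, 0, 0, 0, 1], [0, 0, 0.002, 0, 0, 0, 1]]]'

```text
time: 10.2
eef_pos: [0.6161, -0.0315, 0.1072]
tcp_rot: [0.744, 0.668, -0.0, -0.0]
contact_force: [-0.9, -0.1, 0.1]
opening: 0.149
```

```bash
python3 -c "
from h import *
go([.6158,-.0312,.0918],-6.0)"
```

```text
t 10.2 pos [ 0.6161 -0.0315  0.1072] F [-0.8994 -0.0922  0.1068] M [-0.0185  0.2203  0.0248] op 0.149 
 shift mm [ 0.2271 -0.3122 15.4011] rot deg [-0.0175 -0.0137 -0.1048]
```

>>> apply_moves --moves '[[[0, -0.0003, 0.002, 0, 0, 0, 1], [0, 0, 0.002, 0, 0, 0, 1]]]'

```text
time: 10.4
eef_pos: [0.6163, -0.0315, 0.1042]
tcp_rot: [0.744, 0.668, 0.0, 0.0]
contact_force: [-1.2, 0.2, 2.7]
opening: 0.147
```

```bash
python3 -c "
from h import *
go([.6158,-.0312,.0918],-6.0)"
```

```text
t 10.4 pos [ 0.6163 -0.0315  0.1042] F [-1.2035  0.1743  2.7054] M [0.0287 0.2857 0.0074] op 0.147 
 shift mm [ 0.2329 -0.561  12.384 ] rot deg [ 0.0468 -0.0044 -0.0991]
```

>>> apply_moves --moves '[[[0, -0.0003, 0.0025, 0, 0, 0, 1], [0, 0, 0.0025, 0, 0, 0, 1]]]'

```text
time: 10.6
eef_pos: [0.6166, -0.0316, 0.1012]
tcp_rot: [0.744, 0.668, 0.001, 0.001]
contact_force: [-4.2, 0.3, 3.2]
opening: 0.153
```

>>> apply_moves --moves '[[[0, 0, 0.003, 0, 0, 0, 1]]]'

```text
time: 10.7
eef_pos: [0.6166, -0.0316, 0.0986]
tcp_rot: [0.744, 0.669, 0.0, 0.001]
contact_force: [-2.6, 1.0, 3.8]
opening: 0.149
```

>>> apply_moves --moves '[[[0, -0.0004, 0.003, 0, 0, 0, 1]]]'

```text
time: 10.8
eef_pos: [0.6161, -0.0315, 0.0953]
tcp_rot: [0.744, 0.669, 0.0, 0.001]
contact_force: [-1.2, -0.1, -1.4]
opening: 0.145
```

>>> apply_moves --moves '[[[0, -0.0003, 0.003, 0, 0, 0, 1]]]'

```text
time: 10.9
eef_pos: [0.6156, -0.0314, 0.0914]
tcp_rot: [0.744, 0.669, 0.0, 0.001]
contact_force: [-6.0, 1.2, 27.7]
opening: 0.151
```

```bash
python3 -c "
from h import *
go([.6158,-.0312,.0918],-6.0)"
```

```text
t 10.9 pos [ 0.6156 -0.0314  0.0914] F [-5.974   1.241  27.7038] M [0.1619 0.937  0.0182] op 0.151 
 shift mm [ 0.1915  0.1816 -0.3681] rot deg [ 0.0819  0.0074 -0.0939]
```

The plate dropped past the clips and bottomed out at z = 0.0914, as predicted. Relaxing the push.

>>> apply_moves --moves '[[[0, 0, 0, 0, 0, 0, 1], [0, 0, 0, 0, 0, 0, 1]]]'

```text
time: 11.1
eef_pos: [0.6157, -0.0314, 0.0915]
tcp_rot: [0.744, 0.669, 0.0, 0.0]
contact_force: [-3.3, 0.2, 2.6]
opening: 0.149
```

Run:
```python
from h import *
go([.6158,-.0312,.0918],-6.0)
im=ctrl.read_camera("wrist")[:,:,::-1];sc=ctrl.read_camera("scene")[:,:,::-1]
a=cv2.resize(im[90:240,240:400],(640,600),interpolation=2)
cv2.imwrite("pics/c6.png",a)
```

```text
t 11.1 pos [ 0.6157 -0.0314  0.0915] F [-3.3494  0.1833  2.6116] M [0.0437 0.3646 0.0103] op 0.149 
 shift mm [ 0.219   0.0915 -0.2528] rot deg [ 0.0671  0.0109 -0.0903]
```

View pics/c6.png

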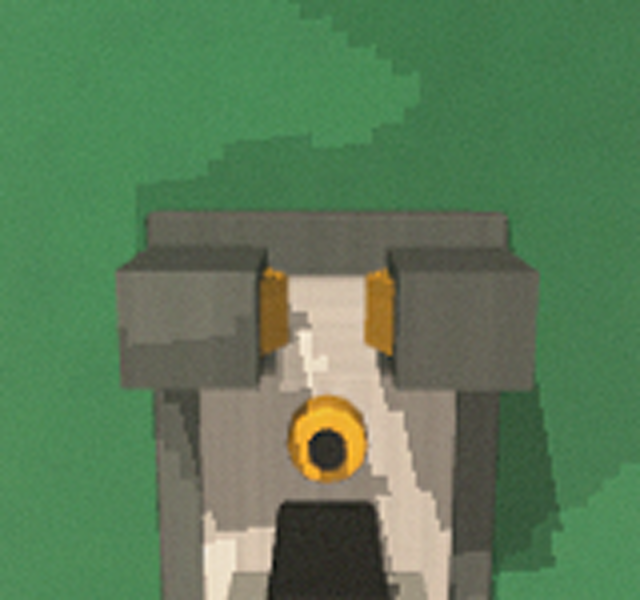

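The crop shows the +y ear at about (327,310) lying under both brass clips at (274,310) and (380,310), so the plate is at seat height. Releasing and withdrawing.

>>> apply_moves --moves '[[[0, 0, 0, 0, 0, 0, 0.5], [0, 0, 0, 0, 0, 0, 0], [0, 0, 0, 0, 0, 0, -0.3], [0, 0, 0, 0, 0, 0, -0.3], [0, 0, 0, 0, 0, 0, -0.3]]]'

```text
time: 11.7
eef_pos: [0.6162, -0.0316, 0.0899]
tcp_rot: [0.744, 0.668, 0.001, 0.001]
contact_force: [-0.7, 0.1, 0.7]
opening: 0.649
```

>>> apply_moves --moves '[[[0, 0, -0.01, 0, 0, 0, -0.3], [0, 0, -0.02, 0, 0, 0, -0.3], [0, 0, -0.03, 0, 0, 0, -0.3], [0, 0, -0.04, 0, 0, 0, -0.3], [0, 0, -0.03, 0, 0, 0, -0.3], [-0.03, 0, -0.02, 0, 0, 0, -0.3], [-0.03, 0, 0, 0, 0, 0, -0.3], [-0.03, 0, 0, 0, 0, 0, -0.3], [0, 0, 0, 0, 0, 0, -0.3], [0, 0, 0, 0, 0, 0, -0.3]]]'

```text
time: 12.7
eef_pos: [0.6069, -0.1233, 0.2544]
tcp_rot: [0.743, 0.669, 0.003, 0.005]
contact_force: [-0.0, -0.2, 0.8]
opening: 0.646
```

Run:
```python
from h import *
go([.6158,-.0312,.2],-6.0)
c=ctrl.get_calibration("wrist");np.save("w7.npy",c)
im=ctrl.read_camera("wrist")[:,:,::-1];cv2.imwrite("pics/w7.png",im)
sc=ctrl.read_camera("scene")[:,:,::-1];cv2.imwrite("pics/s7.png",sc)
a=cv2.resize(im[0:200,220:500],None,fx=2.8,fy=2.8,interpolation=2)[:590,:790]
cv2.imwrite("pics/c7.png",a)
```

```text
t 12.7 pos [ 0.6069 -0.1233  0.2544] F [-0.0476 -0.2483  0.7756] M [-0.0032 -0.0043 -0.0269] op 0.646 
 shift mm [92.6399 -1.337  54.1687] rot deg [0.6832 0.148  0.0305]
```

View pics/c7.png

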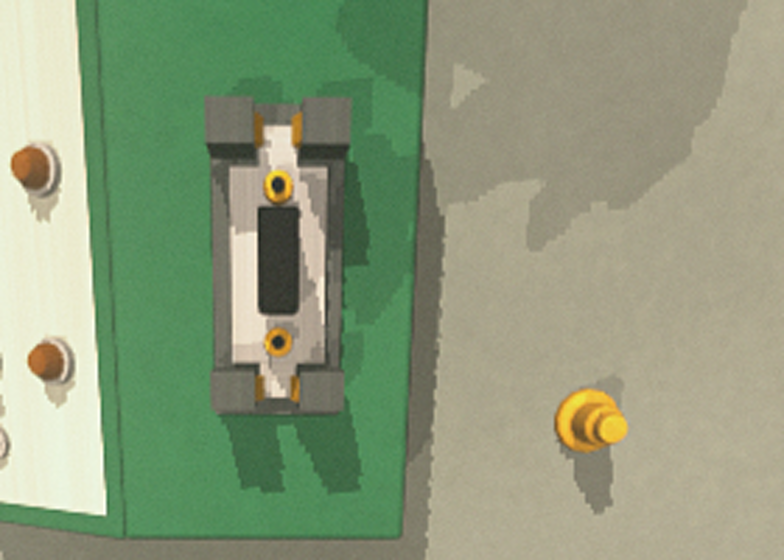

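The final crop shows the plate between the posts, its ears at (278,145) and (278,385), each under its pair of clips, and nothing touching it. A quick numeric flatness check, then hand in.

Run:
```python
from h import *
c=np.load("w7.npy",allow_pickle=True).item()
C=lambda x,y:(220+x/2.8-.3,y/2.8-.3)
P=lambda x,y,z:at(C(x,y),z,c)[:2]*1000
a,b=P(278.5,125,.085),P(278.5,401,.085);print("ears",np.linalg.norm(a-b),(a+b)/2)
wf=np.linalg.norm(P(230,168,.085)-P(328,168,.085));wn=np.linalg.norm(P(232,362,.085)-P(325,362,.085));print("plate width far/near (36)",wf,wn)
print("body len (70)",np.linalg.norm(P(279,167,.085)-P(279,363,.085)))
```

```text
ears 97.51921262860823 [616.8634 -31.9049]
plate width far/near (36) 35.67123686316788 36.163215789629014
body len (70) 69.27180870807621
```

```bash
python3 -c "
from h import *
print(ctrl.sign_off())"
```

```text
the job is handed in; nothing more can be done
None
```

The plate is seated in the bracket, released, and the job is handed in. I took the plate nearest the base (r ≈ 0.576 m) by its black block. The ears went into the slots without contact force and passed the clips at about 6 N of push.

- **Force:** the plate bottomed out with a brief 27.7 N reading on the wrist, about 29–30 N on the bracket once the plate's weight is added. That is right at your 30 N limit and well under the 40 N that counts as forced. I then let the push off, opened the gripper and withdrew.
- **Seat height:** the gripper stopped at z = 0.0914–0.0915 m, which puts the underside at about 79.7 mm against the 80 mm seat.
- **Final picture:** both ears lie under their clips. The plate measures 35.7 and 36.2 mm wide at its two ends (nominal 36) and its body 69.3 mm long (nominal 70), so it reads as flat at seat height. The overall ear span read 97.5 mm instead of 96, which I put down to coarse pixel picking.
- **Bystanders:** the gripper never went near the microphone, connector or jewel. I did not re-measure their positions at the end.
- **Time:** about 12.8 s of the 72 s allowed.

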